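# Hold the probe gauge on the red-rimmed lens

### The arm

A 6-joint arm with a two-finger parallel gripper is mounted at the origin on the work surface. World frame = base frame: x ahead of the robot, y to its left, z up, the work surface at z = 0. Lengths are in mm, angles in degrees, forces in N, time in s.
With the tool pointing down it reaches from about 300 to 850 mm from the base axis. Payload 4.2 kg.
Tool frame: the origin (TCP) lies between the finger pads; the fingertips stand 22 mm ahead of it and the grasp point (between the pads) lies 3 mm ahead of it; z points along the fingers, y is the direction in which the jaws open and shut (so a half turn about z gives the same grasp; the last joint's range is limited). The gripper opens to 91 mm and grips with 3 to 60 N. Pads are 32 mm wide; open, the fingers measure 118 mm over their backs; the gripper's body (76 mm by 178 mm) begins 60 mm behind the grasp point.
Start: joints at [68.927, 18.312, 89.639, -0, 72.044, -1.146], TCP at [195.98, 540.586, 235.976] pointing down, gripper open.
Joint ranges: [-177.97, 177.97], [-48.28, 115.42], [12.27, 149.76], [-77.06, 257.06], [2.81, 150.46], [-146.56, 146.56]. Speed limits (degrees/s): [147.25, 147.25, 180, 180, 180, 180].

### API

Orientations are given as [roll, pitch, yaw] about the fixed x, y, z axes, in that order (R = Rz(yaw) Ry(pitch) Rx(roll)).
In Python, from workcell import telemetry, cams, env gives the robot as it stands.
- The arm moves only by the shell command python3 -m inch 'ROWS' [FORCE]. ROWS is JSON, a list of rows, each an object of numbers: "x", "y", "z": the shift along the tool's x, y, z in cm; "yaw": the turn about the tool's z in units of 5 degrees (1.0 is 5 degrees); "gripper": the gripper's target within -1 to 1 (fully open at 1, half-way at 0, shut at -1). A call has 1 to 12 rows; each row shifts and turns the commanded pose from where the row before left it, along the tool's axes as they then stand; what a row does not reach is not made up. A row lasts 1/12 s, in which the tool goes at most 41.7 mm and 7.16 degrees, less where a joint would pass 70% of its speed; a pose out of reach is approached as far as the arm can. A call is refused whole if a number of a shift passes 4.17 or a number of a turn 1, either way. A call with a gripper value outside its range is refused whole. The fingers move at their own pace and stop on an object; FORCE is the grip in N (left out, the last holds). Time passes only in rows, so rows that do not move let the fingers close. It gives the time, the measured TCP pose, the force and the opening at its end, in the units of the state.
- telemetry.state(): the state, without advancing time (a new reading comes with each control period).
- cams.grab_frame(name): name is "side" or "top"; returns a dict with "pixels" (400x640x3 uint8, red, green, blue), "mtx" (3x3 intrinsics, pixels), "distortion" ([k1, k2, p1, p2, k3] as OpenCV has them; the pictures are not rectified), "rvec" (rotation vector, rad) and "tvec" (3), from world to camera coordinates, as OpenCV has them. Camera axes: x right, y down, z forward; pixel columns grow to the right and rows downward; lengths in mm; the calibration is good to about 2 mm. A picture is of the moment at which its call begins. There is no depth.
- env.job_done(): hands the job in, once; it reports no verdict.
The state is a dict: "time_s": time; "qpos": joint angles; "qvel": joint speeds; "effort": joint torques, N m; "ee_pos": TCP position; "ee_rot": TCP orientation; "force": force on the tool from outside, world axes, zero at the start; "torque": the same for the moment, N m; "gripper_width": finger opening in mm.
Only numpy, scipy, OpenCV 4.12 (cv2) and the standard library are available. Lean on these libraries where they do the work, as an engineer would, in place of code of your own. Each camera call takes 0.05 s, during which the arm holds its last target. There are 200 camera calls.

### The job

Take the blue probe gauge out of its stand and set its tip on the marked dot of the lens with the red rim, with the gauge square to the tilted lens. Press gently until the top edge of the grey holder lies in the green band on the side of the sprung lens cup, and finish like that: the program ends while the gripper still holds the gauge steadily there. Do not touch the black- and yellow-rimmed lenses and leave the other things on the bench where they are.

Things in the scene. Friction and masses are not known exactly. Their poses are not given: they have to be found in the camera images.
- gauge_mid (a point): Centre of the body of the loose blue probe gauge: an upright box 34 (its x) x 26 (its y) x 72 mm (its z), about 160 g, small display on its -x face, black button 3 mm high on top. Grip it across its y (26 mm). z points up the gauge, away from the tip. It starts upright, its stem hanging in the stand's hole, the body's underside resting on the stand's top.
- gauge_tip (a point): The end of the gauge's steel probe stem (10 mm diameter, rounded end), which sticks 45 mm out of the centre of the body's underside: 81 mm below gauge_mid along the gauge's -z. Same axes as the gauge.
- gauge_stand: Fixed wooden block 80 x 80 x 60 mm high with a vertical hole (17 mm wide, 53 mm deep) in the middle of its top. Origin: centre of its underside, on the bench; z up.
- red_holder: Fixed holder of the red-rimmed lens: 90 x 90 x 12 mm base with a grey barrel 84 mm across, 40 mm long, tilted 0.35 rad (20 degrees) from vertical towards its -x (roughly towards the robot). A sprung lens cup sticks 22 mm out of the barrel's top and slides straight into it. Origin: centre of its underside; z up.
- red_spot (a point): The target: centre of the marked spot (black dot 6 mm, on a white disc 14 mm across) on the lens with the RED rim, a flat disc 77 mm across. The spot lies 10 mm off the lens centre along +y of these axes; y is level; z is square to the lens, outward, 0.35 rad from vertical. It moves with the cup, along its -z when pressed; free, it is about 77 mm above the bench.
- red_cup (a joint): How far the red-rimmed cup is pressed into its holder (m): 0 free, 0.016 at its stop. Sprung: about 2 N to start, 4.3 N at 8 mm, 6.7 N at the stop. The cup's side is white (0 to 4 mm of travel), green (4 to 12) and, just under the rim, white again (12 to 16): at 0.008 the barrel's top edge lies at the middle of the green band.
- black_spot (a point): The same marked spot on the lens with the BLACK rim, in a holder of the same make. Leave it alone.
- black_cup (a joint): Travel (m) of the black-rimmed lens cup, as red_cup.
- yellow_spot (a point): The same marked spot on the lens with the YELLOW rim, in a holder of the same make. Leave it alone.
- yellow_cup (a joint): Travel (m) of the yellow-rimmed lens cup, as red_cup.
- trial_frame: Bystander: black and silver trial frame lying on the bench, 60 x 150 x 18 mm over all; origin at the centre of its underside.
- spray: Bystander: white bottle with a blue cap, 44 mm across, 130 mm high; origin at the centre of its underside.
- screw_jar: Bystander: amber jar with a black cap, 44 mm across, 50 mm high; origin at the centre of its underside.
- screwdriver: Bystander: screwdriver lying on the bench along its x, about 200 mm long; origin at its middle, at its underside.
- mug: Bystander: white mug, 80 mm across, 90 mm high, handle at its +y; origin at the centre of its underside.

How it is judged:
By the outcome, as a careful person would: the job done as asked, in the order asked, and still so for the second after the job is handed in, while the arm keeps its last pose, push and grip.
It also fails if it takes over 32 s, if anything falls off the work surface, if the arm or the gripper's body presses on something with over 40 N, if the wrist force passes 120 N, or if a joint passes its speed limit or range.

## Working session

There is one attempt and no reset: what is moved stays moved. The work goes in short steps, Python scripts to look and compute and a shell command to move; the robot and the scene stay as the last step left them, time stands still between calls to the robot, and variables do not carry over. Pictures are saved under pics/ and viewed, about 8 in all and at most 12, crops included, and the job is handed in when it is done.

```bash
mkdir -p pics; ls; python3 - <<'E'
from workcell import telemetry, cams
import cv2,pickle
print(telemetry.state())
d={}
for n in("side","top"):
    f=cams.grab_frame(n); d[n]=f
    cv2.imwrite(f"pics/{n}0.png",f["pixels"][:,:,::-1])
    print(n,f["mtx"],f["distortion"],f["rvec"],f["tvec"])
pickle.dump(d,open("f0.pkl","wb"))
E
```

```text
pics
{'time_s': 0.0, 'qpos': array([ 6.89276264e+01,  1.83516040e+01,  8.97058542e+01,  6.82813908e-04,
        7.20443936e+01, -1.14463700e+00]), 'qvel': array([ 0.04024302, -0.02316454,  0.03736801, -0.06807024, -0.02448472,
        0.00692162]), 'effort': array([ 2.27352008e-03, -4.12478435e+01, -2.31972903e+01,  7.30397925e-02,
        4.57240990e-02, -1.51472696e-04]), 'ee_pos': array([195.79631126, 540.14196562, 235.12436432]), 'ee_rot': array([-1.79898181e+02, -2.68368017e-03,  1.60072050e+02]), 'force': array([-0.46744952,  0.59228533,  0.16631489]), 'torque': array([-0.04083887,  0.04138155,  0.02120267]), 'gripper_width': 91.18286205422329}
side [[398.4430602    0.         317.15119611]
 [  0.         398.4430602  189.23549563]
 [  0.           0.           1.        ]] [-0.03726979  0.          0.          0.          0.        ] [ 2.000118   -0.68790541  0.37174845] [-421.1366891   228.9692025   712.98747316]
top [[387.46873425   0.         318.74777409]
 [  0.         387.46873425 202.7336586 ]
 [  0.           0.           1.        ]] [-0.08839205  0.          0.          0.          0.        ] [ 2.17115871 -2.10385227  0.20836255] [-23.42891792 504.00642779 903.72544619]
```

View pics/side0.png

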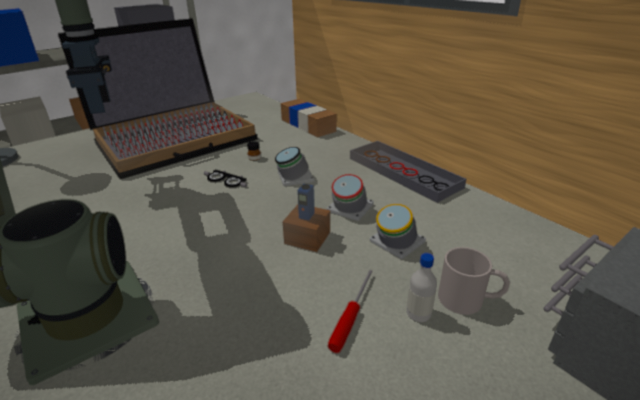

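View pics/top0.png

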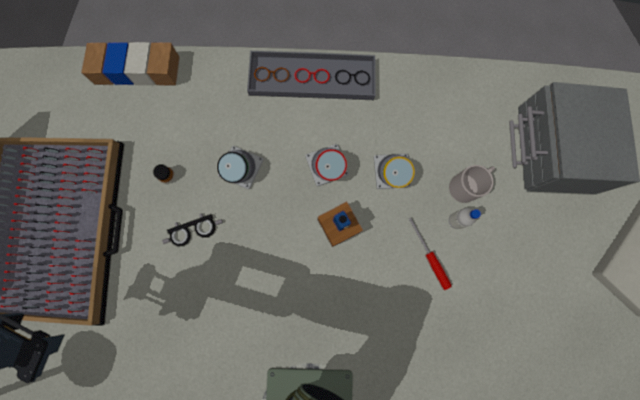

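```bash
cat > h.py <<'E'
import numpy as np,cv2,pickle
from scipy.spatial.transform import Rotation as R
def P(f): return cv2.Rodrigues(np.array(f["rvec"],float))[0],np.array(f["tvec"],float).reshape(3)
def ray(f,uv):
    Rm,t=P(f); n=cv2.undistortPoints(np.array([[uv]],float),f["mtx"],f["distortion"]).reshape(2)
    return -Rm.T@t, Rm.T@np.r_[n,1]
def onz(f,uv,z):
    c,d=ray(f,uv); return c+d*(z-c[2])/d[2]
def tri(f1,a,f2,b):
    c1,d1=ray(f1,a);c2,d2=ray(f2,b); d1/=np.linalg.norm(d1);d2/=np.linalg.norm(d2)
    s=np.linalg.lstsq(np.c_[d1,-d2],c2-c1,rcond=None)[0]
    p,q=c1+d1*s[0],c2+d2*s[1]; return (p+q)/2,np.linalg.norm(p-q)
def proj(f,X): return cv2.projectPoints(np.array(X,float).reshape(-1,1,3),np.array(f["rvec"],float),np.array(f["tvec"],float),f["mtx"],f["distortion"])[0].reshape(-1,2)
def crop(f,x0,y0,w,h,k,path,grid=10):
    im=cv2.resize(f["pixels"][y0:y0+h,x0:x0+w,::-1],None,fx=k,fy=k,interpolation=cv2.INTER_CUBIC)
    for x in range(x0-x0%grid+grid,x0+w,grid):
        cv2.line(im,((x-x0)*k,0),((x-x0)*k,6),(0,0,255),1); cv2.putText(im,str(x),((x-x0)*k-10,16),0,.35,(0,0,255),1)
    for y in range(y0-y0%grid+grid,y0+h,grid):
        cv2.line(im,(0,(y-y0)*k),(6,(y-y0)*k),(0,0,255),1); cv2.putText(im,str(y),(8,(y-y0)*k+4),0,.35,(0,0,255),1)
    return im if path is None else cv2.imwrite(path,im)
E
python3 - <<'E'
from h import *
d=pickle.load(open("f0.pkl","rb"))
a=crop(d["top"],300,138,66,112,6,None); b=crop(d["side"],280,160,100,100,6,None)[:, :]
b=crop(d["side"],278,165,66,88,6,None)
c=crop(d["top"],300,140,130,110,6,"pics/c1.png"); crop(d["side"],278,165,130,95,6,"pics/c2.png")
E
```

```text
(no output)
```

View pics/c1.png

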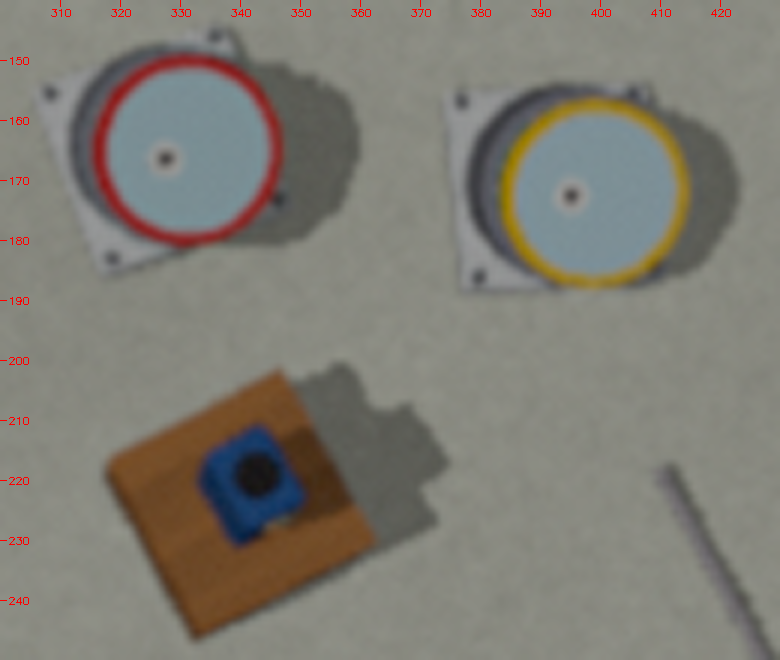

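View pics/c2.png

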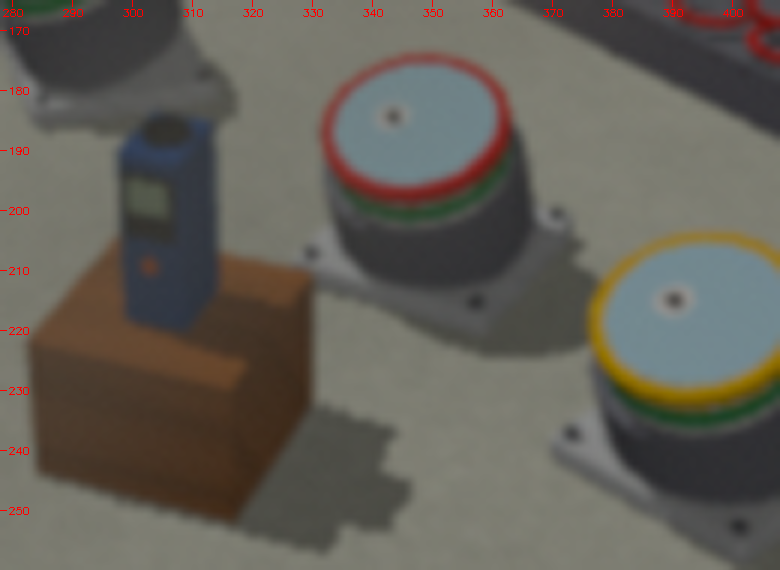

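```bash
python3 - <<'E'
from h import *
d=pickle.load(open("f0.pkl","rb"));T,S=d["top"],d["side"]
t=lambda x,y:(300+(x+.5)/6-.5,140+(y+.5)/6-.5)
s=lambda x,y:(278+(x+.5)/6-.5,165+(y+.5)/6-.5)
print("button",tri(T,t(257,475),S,s(167,130)),onz(T,t(257,475),135),onz(S,s(167,130),135))
print("spot",tri(T,t(165,158),S,s(392,117)),onz(T,t(165,158),77),onz(S,s(392,117),77))
print("lensc",tri(T,t(187,150),S,s(417,128)))
c=np.array([onz(T,t(*p),60) for p in[(108,465),(280,372),(375,545),(195,638)]])
print("stand",c.mean(0),[np.degrees(np.arctan2(*(c[(i+1)%4]-c[i])[[1,0]])) for i in range(4)],[np.linalg.norm(c[(i+1)%4]-c[i]) for i in range(4)])
b=np.array([onz(T,t(*p),12) for p in[(110,278),(42,92),(232,28)]])
print("base",(b[0]+b[2])/2,[np.degrees(np.arctan2(*(b[i+1]-b[i])[[1,0]])) for i in range(2)],[np.linalg.norm(b[i+1]-b[i]) for i in range(2)])
g=np.array([onz(T,t(*p),132) for p in[(203,475),(258,427),(303,495)]])
print("gauge",(g[0]+g[2])/2,[np.degrees(np.arctan2(*(g[i+1]-g[i])[[1,0]])) for i in range(2)],[np.linalg.norm(g[i+1]-g[i]) for i in range(2)])
# base screws
q=np.array([onz(T,t(*p),12) for p in[(112,258),(50,93),(215,36)]])
print("screws",(q[0]+q[2])/2,[np.degrees(np.arctan2(*(q[i+1]-q[i])[[1,0]])) for i in range(2)])
E
```

```text
button (array([455.37093901, -59.73957689, 132.01874816]), np.float64(1.2798755279014797)) [454.39721557 -59.18415762 135.        ] [453.01207552 -64.2438473  135.        ]
spot (array([590.48405186, -24.7538653 ,  74.27954078]), np.float64(0.8879497865477614)) [589.33412955 -24.42102312  77.        ] [587.78511538 -28.5158501   77.        ]
lensc (array([595.36659434, -33.9045738 ,  71.29921572]), np.float64(1.773737547048798))
stand [452.72064029 -58.42547652  60.        ] [np.float64(-59.56146942778265), np.float64(-150.33113574320078), np.float64(118.86627277160518), np.float64(28.236475827983195)] [np.float64(78.887737856743), np.float64(79.0030781993237), np.float64(80.80922704668498), np.float64(76.83547640679448)]
base [610.43319112 -29.52585467  12.        ] [np.float64(21.395797010646742), np.float64(-68.57906184893228)] [np.float64(87.25541802708986), np.float64(87.61868228290585)]
gauge [451.05648983 -58.02210819 132.        ] [np.float64(-47.06929987747179), np.float64(-145.42840810211786)] [np.float64(27.176572527224828), np.float64(30.046482353484425)]
screws [612.84594722 -26.15618154  12.        ] [np.float64(21.861772945946235), np.float64(-68.13412604143227)]
```

```bash
python3 - <<'E'
from h import *
from scipy.optimize import least_squares
d=pickle.load(open("f0.pkl","rb"));T,S=d["top"],d["side"]
t=lambda x,y:(300+(x+.5)/6-.5,140+(y+.5)/6-.5)
s=lambda x,y:(278+(x+.5)/6-.5,165+(y+.5)/6-.5)
print("cams",[ray(f,(320,200))[0] for f in(T,S)])
L=lambda sx,sy,z:(sx*17,sy*13,z)
# side corners: near-left, near, right ; bottoms and tops. -x face holds display
sp=[((-1,1,-36),(127,320)),((-1,-1,-36),(180,332)),((1,-1,-36),(216,298)),((-1,1,36),(119,152)),((-1,-1,36),(183,160)),((1,-1,36),(213,121))]
tp=[((-1,-1,36),(240,545)),((1,-1,36),(304,494)),((1,1,36),(262,425))]
def res(p,full=False):
    x,y,w,ou,ov,pu,pv=p; r=[]
    M=R.from_euler('z',w,degrees=True).as_matrix()
    for f,l,c,o in((S,sp,s,(ou,ov)),(T,tp,t,(pu,pv))):
        X=[M@L(*a)+[x,y,96] for a,_ in l]
        r.append(proj(f,X)+o-np.array([c(*b) for _,b in l]))
    r=np.vstack(r)
    return r if full else np.r_[r.ravel(),np.array([ou,ov,pu,pv])*.3]
for w in(37,-53,127):
    o=least_squares(res,[453,-60,w,0,0,0,0],loss="soft_l1");print(o.cost,o.x.round(2))
    if w==37: print(res(o.x,True).round(1))
E
```

```text
cams [array([338.31910851,   7.33601441, 978.15000856]), array([  38.11917303, -662.25328895,  545.98686194])]
38.916426595601784 [ 4.5095e+02 -6.7760e+01  1.5830e+01  9.3000e-01 -1.5600e+00  3.4000e-01
  3.5700e+00]
[[-0.6 -0.8]
 [-0.   1.2]
 [ 3.6 -0.4]
 [-0.8 -1.5]
 [-1.7  0.8]
 [ 3.4  0.6]
 [14.6 -0.2]
 [-0.1 -6.5]
 [-4.4  7.8]]
40.662927500995195 [453.82 -58.06 -35.82   1.54   1.61  -0.71   1.73]
38.916426600097296 [ 4.5095e+02 -6.7760e+01  1.5830e+01  9.3000e-01 -1.5600e+00  3.4000e-01
  3.5700e+00]
```

```bash
python3 - <<'E'
from h import *
from scipy.optimize import least_squares
d=pickle.load(open("f0.pkl","rb"));T,S=d["top"],d["side"]
t=lambda x,y:(300+(x+.5)/6-.5,140+(y+.5)/6-.5)
s=lambda x,y:(278+(x+.5)/6-.5,165+(y+.5)/6-.5)
L=lambda sx,sy,z:(sx*17,sy*13,z)
sp=[((-1,1,-36),(127,320)),((-1,-1,-36),(180,332)),((1,-1,-36),(216,298)),((-1,1,36),(119,152)),((-1,-1,36),(183,160)),((1,-1,36),(213,121))]
tp=[((-1,1,36),(240,545)),((-1,-1,36),(304,494)),((1,-1,36),(262,425))]
def res(p,full=False):
    x,y,w,ou,ov,pu,pv=p; r=[]
    M=R.from_euler('z',w,degrees=True).as_matrix()
    for f,l,c,o in((S,sp,s,(ou,ov)),(T,tp,t,(pu,pv))):
        X=[M@L(*a)+[x,y,96] for a,_ in l]
        r.append(proj(f,X)+o-np.array([c(*b) for _,b in l]))
    r=np.vstack(r)
    return r if full else np.r_[r.ravel(),np.array([ou,ov,pu,pv])*.3]
o=least_squares(res,[453,-60,37,0,0,0,0],loss="soft_l1");print(o.cost,o.x.round(2));print(res(o.x,True).round(1))
E
```

```text
5.667287500221726 [ 4.5537e+02 -5.7330e+01  3.2170e+01  5.1000e-01  1.0600e+00 -1.4000e-01
  1.2600e+00]
[[-1.1  0.5]
 [ 1.2  0.6]
 [ 0.8 -1.8]
 [-1.3 -0.1]
 [-0.4  0.5]
 [ 0.5 -0.6]
 [ 0.7 -1.1]
 [ 0.1  1.5]
 [-0.8 -0.2]]
```

```bash
R='x'; python3 -m inch '[{"x":-2.48,"y":-2.64},{"x":-2.48,"y":-2.64},{"x":-2.48,"y":-2.64},{"x":-2.48,"y":-2.64},{"x":-2.48,"y":-2.64},{"x":-2.48,"y":-2.64},{"x":-2.48,"y":-2.64},{"x":-2.48,"y":-2.64},{"x":-2.48,"y":-2.64},{"x":-2.48,"y":-2.64},{"x":-2.48,"y":-2.64},{"x":-2.48,"y":-2.64}]'
python3 -m inch '[{"x":-2.48,"y":-2.64},{"x":-2.48,"y":-2.64},{"x":-2.48,"y":-2.64},{"x":-2.48,"y":-2.64},{"x":-2.48,"y":-2.64},{"x":-2.4,"y":-2.6},{"yaw":1},{"yaw":1},{"yaw":1},{"yaw":1},{"yaw":1},{"yaw":1}]'
python3 -m inch '[{"yaw":1},{"yaw":1},{"yaw":1},{"yaw":1},{"yaw":1},{"yaw":1},{"yaw":1},{"yaw":1},{"yaw":1},{"yaw":1},{"yaw":1},{"yaw":1}]'
python3 -m inch '[{"yaw":1},{"yaw":1},{"yaw":1},{"yaw":1},{"yaw":1},{"yaw":1},{"yaw":1},{"yaw":0.8},{},{}]'
```

```text
invalid input
invalid input
invalid input
invalid input
```

```bash
python3 -m inch '[{"x":-2.4,"y":-2.6,"z":0,"yaw":0,"gripper":1}]'; python3 -m inch '[{"x":-2.48,"y":-2.64,"gripper":1}]'
```

```text
time_s: 0.18
ee_pos: [208.6, 511.6, 235.0]
ee_rot: [179.9, -0.1, 160.3]
force: [1.1, -0.0, 0.5]
gripper_width: 91.1invalid input
```

```bash
python3 -m inch '[{"x":-2.49,"y":-2.64,"z":0,"yaw":0,"gripper":1},{"x":-2.49,"y":-2.64,"z":0,"yaw":0,"gripper":1},{"x":-2.49,"y":-2.64,"z":0,"yaw":0,"gripper":1},{"x":-2.49,"y":-2.64,"z":0,"yaw":0,"gripper":1},{"x":-2.49,"y":-2.64,"z":0,"yaw":0,"gripper":1},{"x":-2.49,"y":-2.64,"z":0,"yaw":0,"gripper":1},{"x":-2.49,"y":-2.64,"z":0,"yaw":0,"gripper":1},{"x":-2.49,"y":-2.64,"z":0,"yaw":0,"gripper":1},{"x":-2.49,"y":-2.64,"z":0,"yaw":0,"gripper":1},{"x":-2.49,"y":-2.64,"z":0,"yaw":0,"gripper":1},{"x":-2.49,"y":-2.64,"z":0,"yaw":0,"gripper":1},{"x":-2.49,"y":-2.64,"z":0,"yaw":0,"gripper":1}]'
python3 -m inch '[{"x":-2.49,"y":-2.64,"z":0,"yaw":0,"gripper":1},{"x":-2.49,"y":-2.64,"z":0,"yaw":0,"gripper":1},{"x":-2.49,"y":-2.64,"z":0,"yaw":0,"gripper":1},{"x":-2.49,"y":-2.64,"z":0,"yaw":0,"gripper":1},{"x":-2.49,"y":-2.64,"z":0,"yaw":0,"gripper":1},{"x":0,"y":0,"z":0,"yaw":1,"gripper":1},{"x":0,"y":0,"z":0,"yaw":1,"gripper":1},{"x":0,"y":0,"z":0,"yaw":1,"gripper":1},{"x":0,"y":0,"z":0,"yaw":1,"gripper":1},{"x":0,"y":0,"z":0,"yaw":1,"gripper":1},{"x":0,"y":0,"z":0,"yaw":1,"gripper":1},{"x":0,"y":0,"z":0,"yaw":1,"gripper":1}]'
python3 -m inch '[{"x":0,"y":0,"z":0,"yaw":1,"gripper":1},{"x":0,"y":0,"z":0,"yaw":1,"gripper":1},{"x":0,"y":0,"z":0,"yaw":1,"gripper":1},{"x":0,"y":0,"z":0,"yaw":1,"gripper":1},{"x":0,"y":0,"z":0,"yaw":1,"gripper":1},{"x":0,"y":0,"z":0,"yaw":1,"gripper":1},{"x":0,"y":0,"z":0,"yaw":1,"gripper":1},{"x":0,"y":0,"z":0,"yaw":1,"gripper":1},{"x":0,"y":0,"z":0,"yaw":1,"gripper":1},{"x":0,"y":0,"z":0,"yaw":1,"gripper":1},{"x":0,"y":0,"z":0,"yaw":1,"gripper":1},{"x":0,"y":0,"z":0,"yaw":1,"gripper":1}]'
python3 -m inch '[{"x":0,"y":0,"z":0,"yaw":1,"gripper":1},{"x":0,"y":0,"z":0,"yaw":1,"gripper":1},{"x":0,"y":0,"z":0,"yaw":1,"gripper":1},{"x":0,"y":0,"z":0,"yaw":1,"gripper":1},{"x":0,"y":0,"z":0,"yaw":1,"gripper":1},{"x":0,"y":0,"z":0,"yaw":1,"gripper":1},{"x":0,"y":0,"z":0,"yaw":0.8,"gripper":1},{"x":0,"y":0,"z":0,"yaw":0,"gripper":1},{"x":0,"y":0,"z":0,"yaw":0,"gripper":1}]'
python3 - <<'E'
from h import *
from workcell import cams
f=cams.grab_frame("top"); crop(f,290,120,130,140,4,"pics/t2.png")
pickle.dump(f,open("f1.pkl","wb"))
E
```

```text
time_s: 1.18
ee_pos: [382.7, 106.5, 235.9]
ee_rot: [180.0, -0.0, 160.1]
force: [2.2, 0.7, -0.1]
gripper_width: 91.4
time_s: 2.18
ee_pos: [454.4, -58.2, 235.6]
ee_rot: [-180.0, -0.0, 124.8]
force: [-0.3, -0.1, -0.3]
gripper_width: 91.4
time_s: 3.18
ee_pos: [454.4, -58.2, 235.6]
ee_rot: [-180.0, 0.0, 64.8]
force: [1.2, 0.6, -0.6]
gripper_width: 91.6
time_s: 3.93
ee_pos: [454.5, -58.2, 235.7]
ee_rot: [-180.0, 0.0, 31.2]
force: [0.2, 0.4, -0.1]
gripper_width: 91.6
```

View pics/t2.png

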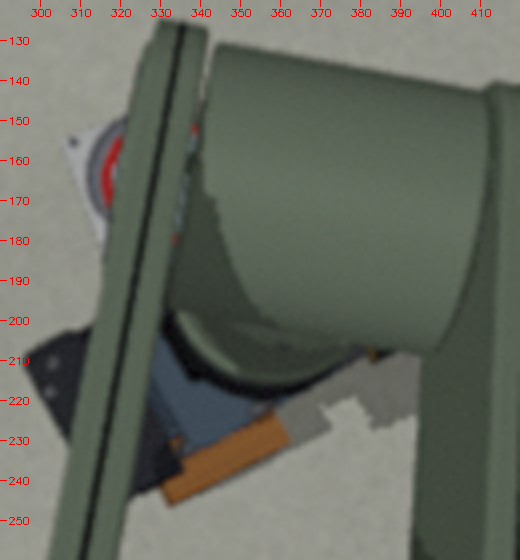

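```bash
python3 -m inch '[{"x":0,"y":0,"z":3.4,"yaw":0,"gripper":1},{"x":0,"y":0,"z":3.4,"yaw":0,"gripper":1},{"x":0,"y":0,"z":3.4,"yaw":0,"gripper":1},{"x":0,"y":0,"z":3.4,"yaw":0,"gripper":1},{"x":0,"y":0,"z":0,"yaw":0,"gripper":0},{"x":0,"y":0,"z":0,"yaw":0,"gripper":-1},{"x":0,"y":0,"z":0,"yaw":0,"gripper":-1},{"x":0,"y":0,"z":0,"yaw":0,"gripper":-1},{"x":0,"y":0,"z":0,"yaw":0,"gripper":-1},{"x":0,"y":0,"z":0,"yaw":0,"gripper":-1}]' 8
python3 -m inch '[{"x":0,"y":0,"z":0,"yaw":0,"gripper":-1},{"x":0,"y":0,"z":0,"yaw":0,"gripper":-1},{"x":0,"y":0,"z":0,"yaw":0,"gripper":-1},{"x":0,"y":0,"z":0,"yaw":0,"gripper":-1}]'
```

```text
time_s: 4.82
ee_pos: [455.7, -58.4, 101.4]
ee_rot: [179.9, -0.1, 31.1]
force: [0.3, 0.8, -0.4]
gripper_width: 54.0
time_s: 5.15
ee_pos: [454.7, -58.3, 100.1]
ee_rot: [180.0, -0.0, 31.1]
force: [-0.1, -0.8, 0.6]
gripper_width: 27.5
```

```bash
python3 -m inch '[{"x":0,"y":0,"z":0,"yaw":0,"gripper":-1},{"x":0,"y":0,"z":-0.5,"yaw":0,"gripper":-1},{"x":0,"y":0,"z":-0.5,"yaw":0,"gripper":-1},{"x":0,"y":0,"z":-1,"yaw":0,"gripper":-1},{"x":0,"y":0,"z":-1,"yaw":0,"gripper":-1},{"x":0,"y":0,"z":0,"yaw":0,"gripper":-1}]'
python3 -m inch '[{"x":-0.4,"y":0,"z":0,"yaw":0,"gripper":-1},{"x":-0.4,"y":0,"z":0,"yaw":0,"gripper":-1},{"x":-0.4,"y":0,"z":0,"yaw":0,"gripper":-1},{"x":-0.4,"y":0,"z":0,"yaw":0,"gripper":-1},{"x":-0.4,"y":0,"z":0,"yaw":0,"gripper":-1},{"x":-0.4,"y":0,"z":0,"yaw":0,"gripper":-1},{"x":0,"y":0,"z":0,"yaw":0,"gripper":-1},{"x":0,"y":0,"z":0,"yaw":0,"gripper":-1}]'
python3 - <<'E'
from h import *
from workcell import cams
f=cams.grab_frame("side"); crop(f,270,120,110,130,5,"pics/s3.png")
pickle.dump(f,open("f2.pkl","wb"))
E
```

```text
time_s: 5.65
ee_pos: [456.0, -58.4, 131.8]
ee_rot: [179.9, -0.2, 31.1]
force: [-0.2, 0.3, -0.7]
gripper_width: 26.0
time_s: 6.32
ee_pos: [433.3, -70.8, 129.7]
ee_rot: [-180.0, 0.1, 31.1]
force: [0.3, -0.2, -0.1]
gripper_width: 26.1
```

View pics/s3.png

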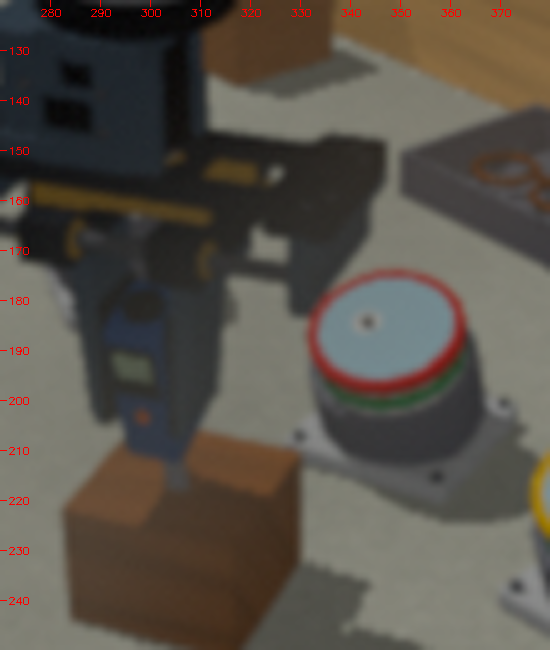

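```bash
cat >> h.py <<'E'
def model(f,tcp,yaw,tilt,pts,off=(0,0)):
    "gauge points (gauge frame, mm from mid) -> pixels; tilt>0 = top towards tool -x"
    M=(R.from_euler('z',yaw,degrees=True)*R.from_euler('y',-tilt,degrees=True)).as_matrix()
    X=np.array(pts,float)@M.T+np.array(tcp)-[0,0,3]
    return proj(f,X)+off,X
E
python3 - <<'E'
from h import *
f=pickle.load(open("f2.pkl","rb"))
pts=[(0,0,39),(-17,13,-36),(-17,-13,-36),(-17,-13,36),(0,0,-36),(0,0,-60),(0,0,-81)]
for a in(8,14,18,20,22,26):
    p,X=model(f,(433.3,-70.8,129.7),31.1,a,pts,(.5,1.06))
    print(a,((p+.5-[270,120])*5-.5).round(0).tolist(),X[-1].round(0))
E
```

```text
8 [[144.0, 301.0], [117.0, 463.0], [174.0, 474.0], [157.0, 337.0], [161.0, 443.0], [166.0, 486.0], [171.0, 522.0]] [443. -65.  46.]
14 [[140.0, 307.0], [121.0, 460.0], [178.0, 471.0], [154.0, 346.0], [165.0, 438.0], [172.0, 476.0], [178.0, 509.0]] [450. -61.  48.]
18 [[137.0, 312.0], [124.0, 457.0], [180.0, 469.0], [152.0, 352.0], [167.0, 433.0], [176.0, 469.0], [183.0, 499.0]] [455. -58.  50.]
20 [[136.0, 314.0], [125.0, 456.0], [182.0, 468.0], [151.0, 356.0], [168.0, 431.0], [177.0, 465.0], [185.0, 494.0]] [457. -56.  51.]
22 [[134.0, 316.0], [127.0, 455.0], [183.0, 466.0], [150.0, 359.0], [169.0, 429.0], [179.0, 462.0], [187.0, 489.0]] [459. -55.  52.]
26 [[132.0, 322.0], [129.0, 451.0], [186.0, 463.0], [149.0, 366.0], [171.0, 424.0], [182.0, 454.0], [192.0, 479.0]] [464. -52.  54.]
```

```bash
python3 -m inch '[{"x":-0.2,"y":0,"z":0,"yaw":0,"gripper":-1},{"x":-0.15,"y":0,"z":0,"yaw":0,"gripper":-1},{"x":0,"y":0,"z":0,"yaw":0,"gripper":-1},{"x":0,"y":0,"z":0,"yaw":0,"gripper":-1}]'
python3 -m inch '[{"x":0.1,"y":0,"z":0,"yaw":0,"gripper":-1},{"x":0,"y":0,"z":-0.5,"yaw":0,"gripper":-1},{"x":0,"y":0,"z":-2,"yaw":0,"gripper":-1},{"x":0,"y":0,"z":-3,"yaw":0,"gripper":-1},{"x":0,"y":0,"z":-3,"yaw":1,"gripper":-1},{"x":0,"y":0,"z":0,"yaw":0.92,"gripper":-1},{"x":0,"y":0,"z":0,"yaw":0,"gripper":-1},{"x":0,"y":0,"z":0,"yaw":0,"gripper":-1}]' 30
python3 - <<'E'
from h import *
from workcell import cams,telemetry
f=cams.grab_frame("side"); crop(f,270,100,100,90,7,"pics/s4.png")
pickle.dump(f,open("f3.pkl","wb")); print(telemetry.state()["ee_pos"])
E
```

```text
time_s: 6.7
ee_pos: [431.1, -72.4, 129.9]
ee_rot: [-180.0, -0.0, 31.1]
force: [1.8, 0.1, -2.0]
gripper_width: 26.2
time_s: 7.37
ee_pos: [431.1, -71.8, 214.7]
ee_rot: [-180.0, 0.1, 21.6]
force: [0.2, -0.7, -1.8]
gripper_width: 25.9
[430.85428805 -71.73474552 214.16587689]
```

View pics/s4.png

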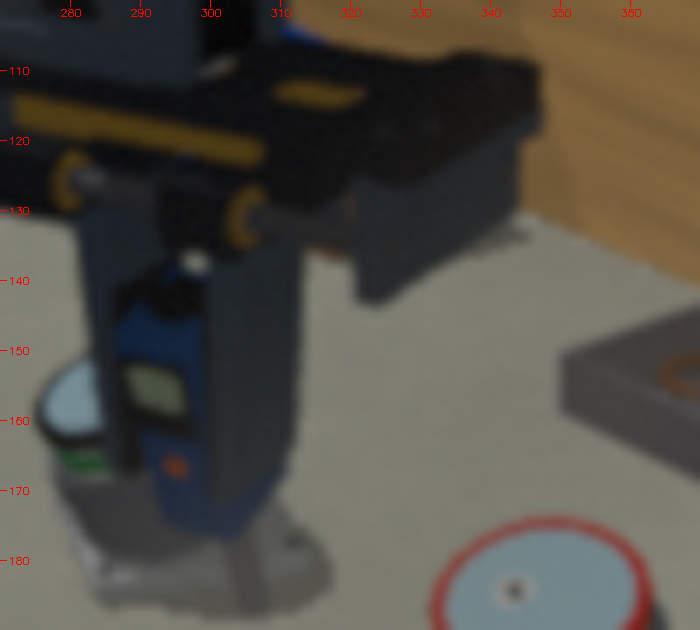

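```bash
python3 - <<'E'
from h import *
f=pickle.load(open("f3.pkl","rb"))
pts=[(0,0,39),(-17,13,-36),(-17,-13,-36),(17,-13,-36),(0,0,-36),(0,0,-81)]
for a in(14,16,18,20,22,24):
    p,X=model(f,(431,-71.8,214.4),21.6,a,pts,(.5,1.06))
    c=(p+.5-[270,100])*7-.5
    print(a,c.round(0).tolist(),"dir",(c[5]-c[0]).round(0),"ang",np.degrees(np.arctan2(*(c[5]-c[4]))).round(1))
E
```

```text
14 [[172.0, 298.0], [151.0, 536.0], [226.0, 557.0], [287.0, 484.0], [219.0, 510.0], [245.0, 625.0]] dir [ 73. 327.] ang 12.6
16 [[169.0, 301.0], [153.0, 535.0], [229.0, 555.0], [289.0, 480.0], [222.0, 507.0], [250.0, 619.0]] dir [ 81. 318.] ang 14.3
18 [[167.0, 304.0], [156.0, 533.0], [232.0, 554.0], [291.0, 476.0], [224.0, 504.0], [255.0, 613.0]] dir [ 88. 309.] ang 15.9
20 [[164.0, 307.0], [159.0, 532.0], [234.0, 552.0], [293.0, 472.0], [226.0, 501.0], [259.0, 606.0]] dir [ 95. 299.] ang 17.7
22 [[161.0, 311.0], [161.0, 530.0], [237.0, 551.0], [294.0, 467.0], [228.0, 498.0], [264.0, 599.0]] dir [103. 289.] ang 19.5
24 [[159.0, 314.0], [164.0, 528.0], [240.0, 549.0], [296.0, 463.0], [230.0, 495.0], [268.0, 593.0]] dir [110. 279.] ang 21.5
```

```bash
python3 -m inch '[{"x":2,"y":0.2,"z":0,"yaw":0,"gripper":-1},{"x":3,"y":0.3,"z":0,"yaw":0,"gripper":-1},{"x":3,"y":0.3,"z":0,"yaw":0,"gripper":-1},{"x":3,"y":0.3,"z":0,"yaw":0,"gripper":-1},{"x":2.17,"y":0.28,"z":0.4,"yaw":0,"gripper":-1},{"x":0,"y":0,"z":2,"yaw":0,"gripper":-1},{"x":0,"y":0,"z":2,"yaw":0,"gripper":-1},{"x":0,"y":0,"z":0,"yaw":0,"gripper":-1},{"x":0,"y":0,"z":0,"yaw":0,"gripper":-1},{"x":0,"y":0,"z":0,"yaw":0,"gripper":-1}]'
python3 - <<'E'
from h import *
from workcell import cams,telemetry
f=cams.grab_frame("side"); crop(f,305,120,85,90,7,"pics/s5.png",5)
g=cams.grab_frame("top"); print("spot visible?",g["pixels"][166,327],pickle.load(open("f0.pkl","rb"))["top"]["pixels"][166,327])
s=telemetry.state();pickle.dump((f,g,s),open("f4.pkl","wb")); print(s["ee_pos"],s["ee_rot"],s["force"])
E
```

```text
time_s: 8.25
ee_pos: [559.6, -36.6, 171.2]
ee_rot: [-180.0, 0.0, 21.5]
force: [0.1, 0.6, -1.1]
gripper_width: 25.7
spot visible? [89 99 86] [75 72 71]
[560.06155166 -36.69677604 172.1081575 ] [ 1.79955045e+02 -1.04069234e-01  2.14814716e+01] [ 0.13188174 -0.0257503  -1.83976731]
```

View pics/s5.png

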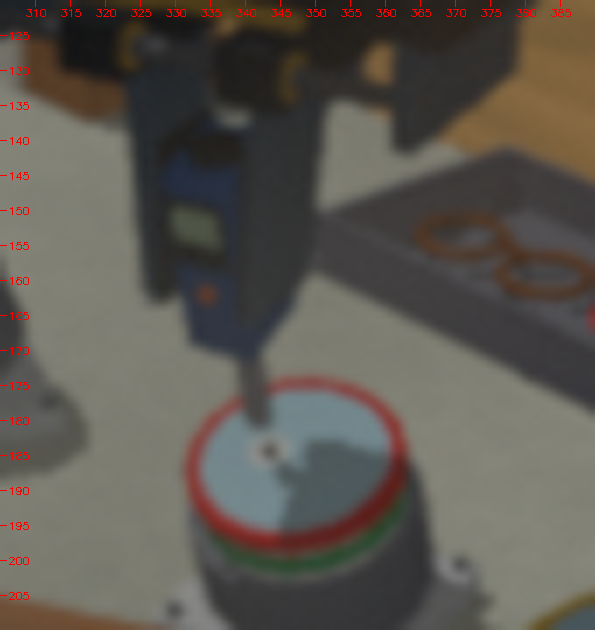

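```bash
python3 - <<'E'
from h import *
f,g,s=pickle.load(open("f4.pkl","rb"))
pts=[(0,0,39),(-17,13,-36),(-17,-13,-36),(17,-13,-36),(0,0,-36),(0,0,-81)]
for a in(12,14,16,18,20,22):
    p,X=model(f,(559.8,-36.6,171.3),21.5,a,pts,(.5,1.06))
    c=(p+.5-[305,120])*7-.5
    print(a,c.round(0).tolist(),"ang",np.degrees(np.arctan2(*(c[5]-c[4]))).round(1),X[-1].round(1))
print(((proj(f,[[589,-24,77]])+[.5,1.06]+.5-[305,120])*7-.5).round())
print(f["pixels"][168:185,333:350].sum(2))
E
```

```text
12 [[213.0, 145.0], [177.0, 357.0], [247.0, 375.0], [295.0, 315.0], [236.0, 336.0], [248.0, 441.0]] ang 6.7 [575.5 -30.4  89.1]
14 [[211.0, 147.0], [179.0, 356.0], [249.0, 374.0], [296.0, 312.0], [238.0, 334.0], [252.0, 436.0]] ang 8.1 [578.  -29.4  89.7]
16 [[209.0, 150.0], [181.0, 355.0], [251.0, 373.0], [298.0, 308.0], [240.0, 331.0], [256.0, 431.0]] ang 9.4 [580.6 -28.4  90.4]
18 [[207.0, 153.0], [183.0, 354.0], [253.0, 372.0], [299.0, 304.0], [241.0, 329.0], [260.0, 426.0]] ang 10.9 [583.1 -27.4  91.3]
20 [[205.0, 155.0], [185.0, 353.0], [255.0, 370.0], [301.0, 300.0], [243.0, 326.0], [264.0, 420.0]] ang 12.4 [585.6 -26.4  92.2]
22 [[203.0, 158.0], [187.0, 351.0], [257.0, 369.0], [302.0, 296.0], [245.0, 324.0], [267.0, 414.0]] ang 14.0 [588.  -25.5  93.2]
[[266. 453.]]
[[183 170 170 169 171 167 165 168 171 195 261 328 361 367 364 362 361]
 [253 223 197 188 176 172 168 166 181 238 315 356 365 369 364 363 364]
 [337 306 277 256 230 201 180 173 193 270 346 368 368 368 368 365 365]
 [366 359 350 337 308 261 205 189 205 275 345 366 370 370 366 367 367]
 [365 367 367 367 355 308 232 2
[... 192 characters left out ...]
365 365 359 326 262 222 212 219 249 287 309 313 314 316 314]
 [365 363 364 362 347 310 257 219 212 220 267 338 369 374 373 375 373]
 [366 362 360 347 317 285 251 218 210 222 285 358 384 386 385 387 385]
 [366 356 339 314 293 301 282 229 213 222 277 350 383 387 387 387 385]
 [358 329 291 295 328 351 328 256 217 224 276 348 381 385 386 386 386]
 [339 296 284 327 370 381 359 306 258 256 298 358 385 388 386 388 387]
 [313 285 318 360 383 387 379 357 333 329 351 381 391 389 388 388 385]
 [280 305 355 381 387 385 388 389 389 385 376 390 401 396 387 373 355]
 [277 332 377 388 388 386 390 399 402 371 329 361 408 405 385 348 297]
 [292 350 382 386 388 388 389 402 401 344 276 327 398 402 374 323 272]]
```

```bash
python3 -m inch '[{"x":-1,"y":0,"z":-2.5,"yaw":0,"gripper":-1},{"x":-3,"y":0,"z":0,"yaw":0.9,"gripper":-1},{"x":-3,"y":0,"z":0,"yaw":1,"gripper":-1},{"x":0,"y":0,"z":0,"yaw":1,"gripper":-1},{"x":0,"y":0,"z":0,"yaw":1,"gripper":-1},{"x":0,"y":0,"z":0,"yaw":1,"gripper":-1},{"x":0,"y":0,"z":0,"yaw":1,"gripper":-1},{"x":0,"y":0,"z":0,"yaw":1,"gripper":-1},{"x":0,"y":0,"z":0,"yaw":1,"gripper":-1},{"x":0,"y":0,"z":0,"yaw":1,"gripper":-1},{"x":0,"y":0,"z":0,"yaw":1,"gripper":-1},{"x":0,"y":0,"z":0,"yaw":1,"gripper":-1}]'
python3 -m inch '[{"x":0,"y":0,"z":0,"yaw":1,"gripper":-1},{"x":0,"y":0,"z":0,"yaw":0.6,"gripper":-1},{"x":0,"y":0,"z":0,"yaw":0,"gripper":-1},{"x":0,"y":0,"z":0,"yaw":0,"gripper":-1}]'
python3 - <<'E'
from h import *
from workcell import cams,telemetry
f=cams.grab_frame("side"); crop(f,285,105,85,85,7,"pics/s6.png",5)
s=telemetry.state();pickle.dump((f,s),open("f5.pkl","wb")); print(s["ee_pos"],s["ee_rot"],s["qpos"])
E
```

```text
time_s: 9.35
ee_pos: [494.0, -60.1, 197.3]
ee_rot: [-179.9, -0.1, -33.3]
force: [0.1, 0.3, -2.0]
gripper_width: 26.1
time_s: 9.68
ee_pos: [493.9, -60.1, 196.9]
ee_rot: [-179.9, -0.1, -40.9]
force: [-0.5, -0.6, -0.3]
gripper_width: 25.5
[493.84966581 -60.02516651 196.72393355] [-1.79949156e+02 -7.00647776e-02 -4.09491399e+01] [-8.25775150e+00  1.30546808e+01  1.03098056e+02  5.51498139e-03
  6.37608362e+01  1.22688923e+02]
```

View pics/s6.png

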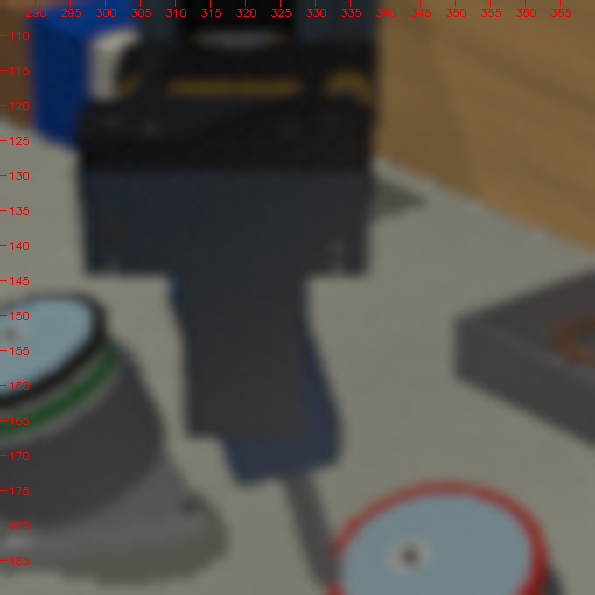

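```bash
python3 - <<'E'
from h import *
f,s=pickle.load(open("f5.pkl","rb"))
pts=[(17,-13,0),(17,-13,-36),(-17,-13,-36),(0,0,-36),(0,0,-75),(0,0,-81),(0,-5,-40),(0,0,-70)]
for a in(12,14,16,18,20,22):
    p,X=model(f,(493.9,-60.1,196.9),-40.9,a,pts,(.5,1.06))
    d=lambda i,j:np.degrees(np.arctan2(*(p[j]-p[i]))).round(1)
    print(a,((p+.5-[285,105])*7-.5).round(0)[:6].tolist(),"edge",d(0,1),"stem",d(3,4),"bottom",np.degrees(np.arctan2(p[1,1]-p[2,1],p[1,0]-p[2,0])).round(1))
G=f["pixels"].astype(float).sum(2)
def cross(row,lo,hi,rise):
    v=G[row,lo:hi]; m=(v.min()+v.max())/2
    for i in range(len(v)-1):
        if (v[i]-m)*(v[i+1]-m)<=0 and (v[i+1]>v[i])==rise: return lo+i+(m-v[i])/(v[i+1]-v[i])
e=[(r,cross(r,328,341,True)) for r in range(150,170)]; print("bodyR",[round(x,2) if x else x for _,x in e])
e=np.array([q for q in e if q[1]]); print(np.degrees(np.arctan(np.polyfit(e[:,0],e[:,1],1)[0])))
L=[(r,cross(r,319,330,False),cross(r,327,335,True)) for r in range(174,188)]
for q in L: print(q)
E
```

```text
12 [[300.0, 367.0], [326.0, 474.0], [215.0, 494.0], [272.0, 464.0], [300.0, 574.0], [304.0, 591.0]] edge 13.6 stem 14.1 bottom -10.1
14 [[299.0, 365.0], [329.0, 472.0], [220.0, 495.0], [276.0, 464.0], [308.0, 573.0], [313.0, 589.0]] edge 15.7 stem 16.2 bottom -11.9
16 [[299.0, 364.0], [333.0, 469.0], [224.0, 496.0], [280.0, 463.0], [316.0, 571.0], [322.0, 587.0]] edge 17.9 stem 18.4 bottom -13.7
18 [[298.0, 362.0], [336.0, 467.0], [229.0, 496.0], [284.0, 462.0], [324.0, 569.0], [330.0, 585.0]] edge 20.0 stem 20.5 bottom -15.5
20 [[297.0, 360.0], [340.0, 464.0], [233.0, 497.0], [288.0, 461.0], [332.0, 567.0], [339.0, 582.0]] edge 22.2 stem 22.6 bottom -17.4
22 [[297.0, 358.0], [343.0, 461.0], [238.0, 497.0], [292.0, 459.0], [340.0, 564.0], [347.0, 580.0]] edge 24.3 stem 24.7 bottom -19.2
bodyR [np.float64(328.94), np.float64(329.01), np.float64(329.2), np.float64(329.57), np.float64(329.82), np.float64(330.08), np.float64(330.49), np.float64(330.74), np.float64(331.07), np.float64(331.49), np.float64(331.75), np.float64(332.07), np.float64(332.52), np.float64(332.76), np.float64(333.0
[... 342 characters left out ...]
9), np.float64(330.5483870967742))
(178, np.float64(326.3169014084507), np.float64(330.8125))
(179, np.float64(326.5074626865672), np.float64(331.125))
(180, np.float64(326.6666666666667), np.float64(331.33653846153845))
(181, np.float64(327.01724137931035), np.float64(331.42857142857144))
(182, np.float64(327.3560606060606), np.float64(333.1547619047619))
(183, np.float64(327.5948275862069), np.float64(333.2142857142857))
(184, np.float64(327.8541666666667), np.float64(333.05882352941177))
(185, np.float64(328.1461538461538), np.float64(333.11267605633805))
(186, np.float64(328.2586206896552), np.float64(333.0882352941176))
(187, np.float64(328.280487804878), np.float64(333.07462686567163))
```

```bash
python3 -m inch '[{"x":0,"y":0,"z":0,"yaw":-1,"gripper":-1},{"x":0,"y":0,"z":0,"yaw":-1,"gripper":-1},{"x":0,"y":0,"z":0,"yaw":-1,"gripper":-1},{"x":0,"y":0,"z":0,"yaw":-1,"gripper":-1},{"x":0,"y":0,"z":0,"yaw":-1,"gripper":-1},{"x":0,"y":0,"z":0,"yaw":-1,"gripper":-1},{"x":0,"y":0,"z":0,"yaw":-1,"gripper":-1},{"x":0,"y":0,"z":0,"yaw":-1,"gripper":-1},{"x":0,"y":0,"z":0,"yaw":-1,"gripper":-1},{"x":0,"y":0,"z":0,"yaw":-1,"gripper":-1},{"x":0,"y":0,"z":0,"yaw":-1,"gripper":-1},{"x":0,"y":0,"z":0,"yaw":-1,"gripper":-1}]'
python3 -m inch '[{"x":0,"y":0,"z":0,"yaw":-1,"gripper":-1},{"x":0,"y":0,"z":0,"yaw":-1,"gripper":-1},{"x":0,"y":0,"z":0,"yaw":-0.4,"gripper":-1},{"x":-3,"y":-1.1,"z":0,"yaw":0,"gripper":-1},{"x":-2.91,"y":-1.12,"z":0,"yaw":0,"gripper":-1},{"x":0,"y":0,"z":2,"yaw":0,"gripper":-1},{"x":0,"y":0,"z":0,"yaw":0,"gripper":-1},{"x":0,"y":0,"z":0,"yaw":0,"gripper":-1}]'
python3 -c "
from workcell import telemetry as t
for i in range(1): s=t.state(); print(s['ee_pos'],s['ee_rot'])"
```

```text
time_s: 10.73
ee_pos: [493.8, -60.0, 196.3]
ee_rot: [180.0, -0.0, 19.3]
force: [0.1, 0.0, -0.6]
gripper_width: 26.2
time_s: 11.4
ee_pos: [431.5, -71.3, 176.1]
ee_rot: [-180.0, 0.0, 31.0]
force: [0.0, -0.3, -0.1]
gripper_width: 25.9
[431.48872343 -71.34156302 176.05815981] [-1.79982188e+02  5.01839848e-03  3.09980085e+01]
```

```bash
python3 -m inch '[{"x":0,"y":0,"z":2,"yaw":0,"gripper":-1},{"x":0,"y":0,"z":1,"yaw":0,"gripper":-1},{"x":0,"y":0,"z":0.5,"yaw":0,"gripper":-1},{"x":0,"y":0,"z":0.5,"yaw":0,"gripper":-1},{"x":0,"y":0,"z":0.4,"yaw":0,"gripper":-1},{"x":0,"y":0,"z":0,"yaw":0,"gripper":-1}]'
python3 -m inch '[{"x":0,"y":0,"z":0,"yaw":0,"gripper":-1},{"x":-0.2,"y":0,"z":0,"yaw":0,"gripper":-1},{"x":-0.2,"y":0,"z":0,"yaw":0,"gripper":-1},{"x":-0.2,"y":0,"z":0,"yaw":0,"gripper":-1},{"x":-0.13,"y":0,"z":0,"yaw":0,"gripper":-1},{"x":0,"y":0,"z":0,"yaw":0,"gripper":-1},{"x":0,"y":0,"z":0,"yaw":0,"gripper":-1}]' 8
python3 -m inch '[{"x":0.1,"y":0,"z":0,"yaw":0,"gripper":-1},{"x":0,"y":0,"z":0,"yaw":0,"gripper":-1},{"x":0,"y":0,"z":-1.5,"yaw":0,"gripper":-1},{"x":0,"y":0,"z":-3,"yaw":0,"gripper":-1},{"x":3,"y":1,"z":-2.5,"yaw":0,"gripper":-1},{"x":2.9,"y":1,"z":0,"yaw":0,"gripper":-1},{"x":0,"y":0,"z":0,"yaw":1,"gripper":-1},{"x":0,"y":0,"z":0,"yaw":1,"gripper":-1},{"x":0,"y":0,"z":0,"yaw":1,"gripper":-1},{"x":0,"y":0,"z":0,"yaw":1,"gripper":-1},{"x":0,"y":0,"z":0,"yaw":1,"gripper":-1},{"x":0,"y":0,"z":0,"yaw":1,"gripper":-1}]' 30
python3 -m inch '[{"x":0,"y":0,"z":0,"yaw":1,"gripper":-1},{"x":0,"y":0,"z":0,"yaw":1,"gripper":-1},{"x":0,"y":0,"z":0,"yaw":1,"gripper":-1},{"x":0,"y":0,"z":0,"yaw":1,"gripper":-1},{"x":0,"y":0,"z":0,"yaw":1,"gripper":-1},{"x":0,"y":0,"z":0,"yaw":1,"gripper":-1},{"x":0,"y":0,"z":0,"yaw":1,"gripper":-1},{"x":0,"y":0,"z":0,"yaw":1,"gripper":-1},{"x":0,"y":0,"z":0,"yaw":0,"gripper":-1},{"x":0,"y":0,"z":0,"yaw":0,"gripper":-1}]'
python3 - <<'E'
from h import *
from workcell import cams,telemetry
f=cams.grab_frame("side"); crop(f,275,105,85,85,7,"pics/s7.png",5)
s=telemetry.state();pickle.dump((f,s),open("f6.pkl","wb")); print(s["ee_pos"],s["ee_rot"],s["qpos"])
E
```

```text
time_s: 11.9
ee_pos: [431.9, -71.3, 131.7]
ee_rot: [-180.0, 0.0, 31.0]
force: [-0.8, -0.1, -0.1]
gripper_width: 26.0
time_s: 12.48
ee_pos: [425.8, -75.4, 132.3]
ee_rot: [179.9, -0.1, 31.0]
force: [2.4, -0.5, -0.6]
gripper_width: 25.8
time_s: 13.48
ee_pos: [485.9, -61.1, 201.2]
ee_rot: [-180.0, 0.2, 0.7]
force: [-0.3, -0.1, -1.1]
gripper_width: 25.9
time_s: 14.32
ee_pos: [486.3, -61.2, 201.4]
ee_rot: [179.9, 0.1, -38.9]
force: [0.6, -0.9, -1.3]
gripper_width: 26.0
[486.47219785 -61.23303817 201.55481721] [ 1.79955925e+02  8.34536417e-02 -3.89024014e+01] [-8.52082777e+00  1.22702507e+01  1.03401732e+02  4.63937250e-03
  6.44223019e+01  1.20379535e+02]
```

View pics/s7.png

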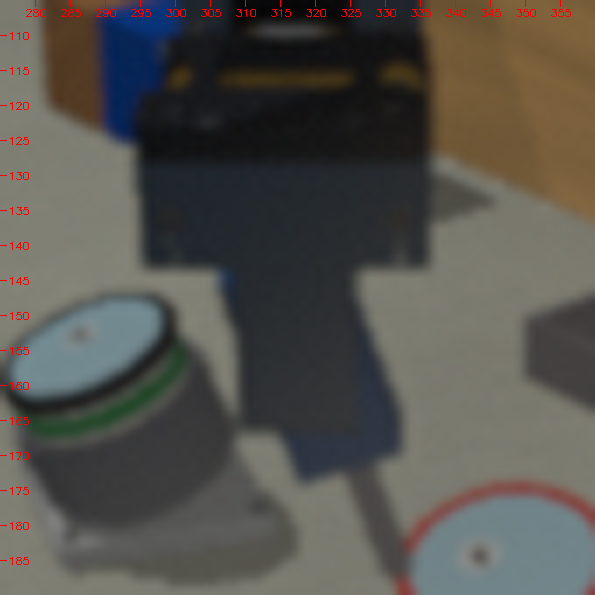

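```bash
cat > m.py <<'E'
from h import *
import sys
def run(pk,tcp,yaw,bR,st,ws):
    f,s=pickle.load(open(pk,"rb"))
    pts=[(17,-13,0),(17,-13,-36),(-17,-13,-36),(0,0,-36),(0,0,-75),(0,0,-81)]
    for a in(14,16,18,20,22):
        p,X=model(f,tcp,yaw,a,pts,(.5,1.06))
        d=lambda i,j:np.degrees(np.arctan2(*(p[j]-p[i]))).round(1)
        print(a,p.round(1)[[1,2,5]].tolist(),"edge",d(0,1),"stem",d(3,4),"bottom",np.degrees(np.arctan2(p[1,1]-p[2,1],p[1,0]-p[2,0])).round(1))
    G=f["pixels"].astype(float).sum(2)
    def cross(row,lo,hi,rise):
        v=G[row,lo:hi]; m=(v.min()+v.max())/2
        for i in range(len(v)-1):
            if (v[i]-m)*(v[i+1]-m)<=0 and (v[i+1]>v[i])==rise: return lo+i+(m-v[i])/(v[i+1]-v[i])
        return np.nan
    for n,rows,(lo,hi),r in(("body",bR,ws[0],True),("stemL",st,ws[1],False),("stemR",st,ws[2],True)):
        e=np.array([cross(q,lo,hi,r) for q in range(*rows)])
        print(n,e.round(2),np.degrees(np.arctan(np.polyfit(np.arange(*rows),e,1)[0])).round(1))
E
python3 - <<'E'
from m import *
run("f6.pkl",(486.3,-61.2,201.4),-38.9,(150,162),(174,184),((326,339),(318,330),(327,336)))
run("f5.pkl",(493.9,-60.1,196.9),-40.9,(153,164),(174,180),((328,341),(319,330),(327,335)))
E
```

```text
14 [[329.3, 171.1], [313.5, 174.7], [326.9, 188.1]] edge 16.0 stem 16.5 bottom -12.8
16 [[329.8, 170.7], [314.2, 174.8], [328.1, 187.8]] edge 18.1 stem 18.6 bottom -14.6
18 [[330.3, 170.3], [314.9, 174.9], [329.4, 187.4]] edge 20.3 stem 20.8 bottom -16.4
20 [[330.8, 169.9], [315.5, 175.0], [330.6, 187.0]] edge 22.4 stem 22.9 bottom -18.2
22 [[331.3, 169.5], [316.2, 175.0], [331.8, 186.6]] edge 24.6 stem 25.0 bottom -20.1
body [326.96 327.18 327.55 327.77 328.09 328.57 329.09 329.47 329.72 330.07
 330.59 330.99] 20.5
stemL [324.41 324.68 325.11 325.5  325.91 326.36 326.57 326.87 327.31 327.69] 20.1
stemR [329.21 329.69 330.09 330.41 330.77 331.13 331.41 331.83 333.73 333.54] 25.7
14 [[331.6, 172.0], [316.0, 175.3], [329.3, 188.7]] edge 15.7 stem 16.2 bottom -11.9
16 [[332.1, 171.6], [316.6, 175.4], [330.5, 188.4]] edge 17.9 stem 18.4 bottom -13.7
18 [[332.6, 171.2], [317.3, 175.5], [331.8, 188.1]] edge 20.0 stem 20.5 bottom -15.5
20 [[333.1, 170.8], [317.9, 175.6], [333.0, 187.8]] edge 22.2 stem 22.6 bottom -17.4
22 [[333.6, 170.4], [318.6, 175.6], [334.2, 187.4]] edge 24.3 stem 24.7 bottom -19.2
body [329.57 329.82 330.08 330.49 330.74 331.07 331.49 331.75 332.07 332.52
 332.76] 18.1
stemL [325.04 325.32 325.52 325.9  326.32 326.51] 17.0
stemR [329.57 329.88 330.17 330.55 330.81 331.12] 17.4
```

```bash
python3 -m inch '[{"x":0,"y":0,"z":0,"yaw":-1,"gripper":-1},{"x":0,"y":0,"z":0,"yaw":-1,"gripper":-1},{"x":0,"y":0,"z":0,"yaw":-1,"gripper":-1},{"x":0,"y":0,"z":0,"yaw":-1,"gripper":-1},{"x":0,"y":0,"z":0,"yaw":-1,"gripper":-1},{"x":0,"y":0,"z":0,"yaw":-1,"gripper":-1},{"x":0,"y":0,"z":0,"yaw":-1,"gripper":-1},{"x":0,"y":0,"z":0,"yaw":-1,"gripper":-1},{"x":0,"y":0,"z":0,"yaw":-1,"gripper":-1},{"x":0,"y":0,"z":0,"yaw":-1,"gripper":-1},{"x":0,"y":0,"z":0,"yaw":-1,"gripper":-1},{"x":0,"y":0,"z":0,"yaw":-1,"gripper":-1}]'
python3 -m inch '[{"x":0,"y":0,"z":0,"yaw":-1,"gripper":-1},{"x":0,"y":0,"z":0,"yaw":-1,"gripper":-1},{"x":-2.9,"y":-0.95,"z":0,"yaw":0,"gripper":-1},{"x":-2.92,"y":-0.96,"z":0,"yaw":0,"gripper":-1},{"x":0,"y":0,"z":2.5,"yaw":0,"gripper":-1},{"x":0,"y":0,"z":0,"yaw":0,"gripper":-1},{"x":0,"y":0,"z":0,"yaw":0,"gripper":-1}]'
```

```text
time_s: 15.37
ee_pos: [486.7, -61.3, 201.7]
ee_rot: [-180.0, 0.0, 21.3]
force: [-0.6, 0.3, -0.7]
gripper_width: 26.1
time_s: 15.95
ee_pos: [426.7, -74.8, 176.6]
ee_rot: [-179.9, 0.1, 31.0]
force: [0.3, -0.6, -0.8]
gripper_width: 25.9
```

```bash
python3 -m inch '[{"x":0,"y":0,"z":2,"yaw":0,"gripper":-1},{"x":0,"y":0,"z":1,"yaw":0,"gripper":-1},{"x":0,"y":0,"z":0.7,"yaw":0,"gripper":-1},{"x":0,"y":0,"z":0.7,"yaw":0,"gripper":-1},{"x":0,"y":0,"z":0,"yaw":0,"gripper":-1}]'
python3 -m inch '[{"x":0,"y":0,"z":0,"yaw":0,"gripper":-1},{"x":-0.2,"y":0,"z":0,"yaw":0,"gripper":-1},{"x":-0.2,"y":0,"z":0,"yaw":0,"gripper":-1},{"x":-0.06,"y":0,"z":0,"yaw":0,"gripper":-1},{"x":0,"y":0,"z":0,"yaw":0,"gripper":-1},{"x":0,"y":0,"z":0,"yaw":0,"gripper":-1}]' 8
python3 -m inch '[{"x":0.1,"y":0,"z":0,"yaw":0,"gripper":-1},{"x":0,"y":0,"z":0,"yaw":0,"gripper":-1},{"x":0,"y":0,"z":-1.5,"yaw":0,"gripper":-1},{"x":0,"y":0,"z":-3,"yaw":0,"gripper":-1},{"x":3,"y":1,"z":-2.5,"yaw":0,"gripper":-1},{"x":2.9,"y":1,"z":0,"yaw":0,"gripper":-1},{"x":0,"y":0,"z":0,"yaw":1,"gripper":-1},{"x":0,"y":0,"z":0,"yaw":1,"gripper":-1},{"x":0,"y":0,"z":0,"yaw":1,"gripper":-1},{"x":0,"y":0,"z":0,"yaw":1,"gripper":-1},{"x":0,"y":0,"z":0,"yaw":1,"gripper":-1},{"x":0,"y":0,"z":0,"yaw":1,"gripper":-1}]' 30
python3 -m inch '[{"x":0,"y":0,"z":0,"yaw":1,"gripper":-1},{"x":0,"y":0,"z":0,"yaw":1,"gripper":-1},{"x":0,"y":0,"z":0,"yaw":1,"gripper":-1},{"x":0,"y":0,"z":0,"yaw":1,"gripper":-1},{"x":0,"y":0,"z":0,"yaw":1,"gripper":-1},{"x":0,"y":0,"z":0,"yaw":1,"gripper":-1},{"x":0,"y":0,"z":0,"yaw":1,"gripper":-1},{"x":0,"y":0,"z":0,"yaw":1,"gripper":-1},{"x":0,"y":0,"z":0,"yaw":0,"gripper":-1},{"x":0,"y":0,"z":0,"yaw":0,"gripper":-1}]'
python3 - <<'E'
from m import *
from workcell import cams,telemetry
f=cams.grab_frame("side")
s=telemetry.state();pickle.dump((f,s),open("f7.pkl","wb")); print(s["ee_pos"],s["ee_rot"])
run("f7.pkl",s["ee_pos"],s["ee_rot"][2],(150,163),(174,184),((322,339),(314,328),(324,334)))
E
```

```text
time_s: 16.37
ee_pos: [427.5, -74.8, 132.3]
ee_rot: [-179.9, 0.1, 31.0]
force: [1.0, -0.5, -1.3]
gripper_width: 26.1
time_s: 16.87
ee_pos: [424.1, -77.5, 133.5]
ee_rot: [179.9, -0.1, 31.0]
force: [1.9, 0.8, 0.8]
gripper_width: 25.6
time_s: 17.87
ee_pos: [484.2, -63.6, 202.3]
ee_rot: [-180.0, 0.2, 0.7]
force: [-0.7, -0.0, -1.3]
gripper_width: 25.8
time_s: 18.7
ee_pos: [484.5, -63.6, 202.5]
ee_rot: [179.9, 0.1, -38.9]
force: [0.4, -0.3, -1.0]
gripper_width: 26.1
[484.62466751 -63.54432186 202.61026739] [ 1.79956046e+02  6.44097523e-02 -3.89025469e+01]
14 [[329.4, 171.2], [313.5, 174.8], [326.9, 188.2]] edge 16.0 stem 16.5 bottom -12.8
16 [[329.9, 170.9], [314.2, 174.9], [328.2, 187.9]] edge 18.1 stem 18.6 bottom -14.6
18 [[330.4, 170.4], [314.9, 175.0], [329.4, 187.6]] edge 20.3 stem 20.8 bottom -16.4
20 [[330.9, 170.0], [315.5, 175.1], [330.7, 187.2]] edge 22.4 stem 22.9 bottom -18.2
22 [[331.4, 169.6], [316.2, 175.1], [331.9, 186.8]] edge 24.5 stem 25.0 bottom -20.1
body [326.87 327.3  327.65 328.04 328.52 328.92 329.3  329.67 330.08 330.57
 331.05 331.47 331.7 ] 22.4
stemL [324.94 325.32 325.54 325.75 326.22 326.61    nan    nan    nan    nan] nan
stemR [329.84 330.18 330.68 331.15 331.59 331.78 332.35    nan    nan    nan] nan
```

```bash
python3 -m inch '[{"x":0,"y":0,"z":0,"yaw":-1,"gripper":-1},{"x":0,"y":0,"z":0,"yaw":-1,"gripper":-1},{"x":0,"y":0,"z":0,"yaw":-1,"gripper":-1},{"x":0,"y":0,"z":0,"yaw":-1,"gripper":-1},{"x":0,"y":0,"z":0,"yaw":-1,"gripper":-1},{"x":0,"y":0,"z":0,"yaw":-1,"gripper":-1},{"x":0,"y":0,"z":0,"yaw":-1,"gripper":-1},{"x":0,"y":0,"z":0,"yaw":-1,"gripper":-1},{"x":0,"y":0,"z":0,"yaw":-1,"gripper":-1},{"x":0,"y":0,"z":0,"yaw":-1,"gripper":-1},{"x":0,"y":0,"z":0,"yaw":-1,"gripper":-1},{"x":0,"y":0,"z":0,"yaw":-1,"gripper":-1}]'
python3 -m inch '[{"x":2.6,"y":0.05,"z":0,"yaw":-0.08,"gripper":-1},{"x":2.7,"y":0.05,"z":0,"yaw":0,"gripper":-1},{"x":2.75,"y":0.05,"z":0,"yaw":0,"gripper":-1},{"x":0,"y":0,"z":2,"yaw":0,"gripper":-1},{"x":0,"y":0,"z":1.5,"yaw":0,"gripper":-1},{"x":0,"y":0,"z":0,"yaw":0,"gripper":-1},{"x":0,"y":0,"z":0,"yaw":0,"gripper":-1},{"x":0,"y":0,"z":0,"yaw":0,"gripper":-1}]'
python3 - <<'E'
from h import *
from workcell import cams,telemetry
f=cams.grab_frame("side"); crop(f,320,155,45,50,11,"pics/s8.png",5)
s=telemetry.state();pickle.dump((f,s),open("f8.pkl","wb")); print(s["ee_pos"],s["ee_rot"],s["force"])
p,X=model(f,(560,-35.4,167.6),21.5,19.5,[(0,0,-81)],(.5,1.06)); print(p,((p+.5-[320,155])*11-.5),X)
E
```

```text
time_s: 19.75
ee_pos: [484.8, -63.5, 202.8]
ee_rot: [-180.0, 0.0, 21.3]
force: [0.2, 0.3, -1.2]
gripper_width: 26.3
time_s: 20.42
ee_pos: [561.0, -35.9, 168.7]
ee_rot: [180.0, -0.1, 21.4]
force: [0.6, -0.9, -1.3]
gripper_width: 26.2
[561.18011263 -35.97531983 169.06296722] [ 1.79952317e+02 -1.00426898e-01  2.13912015e+01] [-0.03897727 -1.48564153 -0.27628902]
[[341.81911188 180.90697723]] [[245.01023066 289.97674958]] [[585.15696106 -25.4904095   88.24603922]]
```

View pics/s8.png

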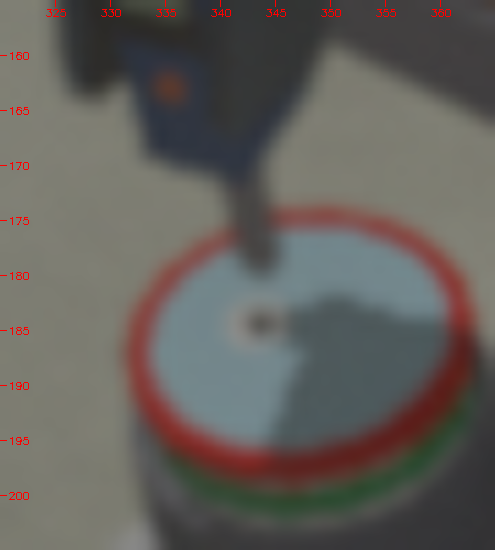

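```bash
python3 - <<'E'
from h import *
f,s=pickle.load(open("f8.pkl","rb"))
n=np.array([-.319,-.1257,.9394])
for a in(18.5,19.5,20.5):
    p,X=model(f,(560.8,-35.8,168.4),21.5,a,[(0,0,-81)]); X=X[0]; o=np.array([343.2,179.5])-p[0]
    S=onz(f,np.array([343.4,183.8])-o,77); d=S-X
    tx=np.array([.930,.3665,0]);ty=np.array([.3665,-.930,0])
    print(a,"tip",X.round(1),"off",o.round(2),"S",S.round(1),"normal dist",(d@-n).round(1),"lateral tool x-ish",((d+n*(d@-n))@np.array([.874,.3443,.342])).round(1),"lat y",(d@ty).round(1))
t0=pickle.load(open("f0.pkl","rb"))["top"]; print(onz(t0,(327.1,165.9),77))
E
```

```text
18.5 tip [584.7 -26.4  88.6] off [ 1.78 -0.42] S [584.9 -27.   77. ] normal dist 10.9 lateral tool x-ish -4.0 lat y 0.7
19.5 tip [586.  -25.9  89. ] off [ 1.51 -0.01] S [586.7 -25.9  77. ] normal dist 11.6 lateral tool x-ish -3.5 lat y 0.3
20.5 tip [587.2 -25.4  89.5] off [1.25 0.39] S [588.5 -24.8  77. ] normal dist 12.3 lateral tool x-ish -2.9 lat y -0.1
[589.37705382 -24.46007632  77.        ]
```

```bash
python3 -m inch '[{"x":0.07,"y":0,"z":0.4,"yaw":0,"gripper":-1},{"x":0.06,"y":0,"z":0.4,"yaw":0,"gripper":-1},{"x":0,"y":0,"z":0,"yaw":0,"gripper":-1},{"x":0,"y":0,"z":0,"yaw":0,"gripper":-1}]'
python3 - <<'E'
from h import *
from workcell import cams,telemetry
f=cams.grab_frame("side")
s=telemetry.state();pickle.dump((f,s),open("f9.pkl","wb")); print(s["ee_pos"],s["ee_rot"],s["force"])
print("cols 336-351");G=f["pixels"].astype(int).sum(2)
for r in range(174,190): print(r,G[r,336:352])
E
```

```text
time_s: 20.8
ee_pos: [561.7, -35.4, 159.8]
ee_rot: [-180.0, 0.0, 21.4]
force: [0.4, -0.9, -1.5]
gripper_width: 25.8
[561.8297224  -35.35157964 159.94989834] [-1.79993856e+02  1.82002600e-03  2.13730401e+01] [-0.23269897  0.46412598 -1.65228311]
cols 336-351
174 [348 336 302 255 207 182 189 220 266 287 293 291 285 278 285 302]
175 [365 361 346 311 249 205 202 216 259 301 312 316 313 314 314 314]
176 [362 349 334 303 253 212 206 223 279 348 372 376 373 373 376 373]
177 [348 319 295 291 272 225 208 221 271 344 383 387 387 387 387 387]
178 [314 293 307 336 321 250 212 217 255 327 375 387 385 388 385 386]
179 [292 327 358 373 348 273 219 209 245 319 374 386 385 385 386 387]
180 [328 369 383 382 357 288 224 209 230 301 362 368 369 370 379 383]
181 [360 382 387 387 370 320 246 210 225 290 333 321 321 320 340 350]
182 [381 388 387 387 385 362 295 225 230 286 310 281 270 272 280 281]
183 [386 387 386 389 399 394 330 229 223 270 278 262 255 258 256 258]
184 [388 386 386 390 403 403 339 241 229 269 266 259 258 258 257 258]
185 [388 388 388 390 402 411 381 320 284 272 264 259 258 258 258 261]
186 [390 388 388 390 394 404 406 386 342 281 259 260 260 261 258 259]
187 [389 390 386 388 389 393 395 387 346 279 258 258 259 258 258 258]
188 [388 389 388 386 390 389 387 372 324 271 257 257 262 259 257 262]
189 [392 389 389 388 390 390 384 348 292 259 257 260 260 260 259 260]
```

```bash
python3 -m inch '[{"x":0.07,"y":0,"z":0.19,"yaw":0,"gripper":-1},{"x":0,"y":0,"z":0,"yaw":0,"gripper":-1}]'|sed -n '1,2p;4p'
for i in 1; do python3 -m inch '[{"x":0.05,"y":0,"z":0.14,"yaw":0,"gripper":-1},{"x":0,"y":0,"z":0,"yaw":0,"gripper":-1}]'|sed -n '1,2p;4p'; done
python3 -m inch '[{"x":0.03,"y":0,"z":0.1,"yaw":0,"gripper":-1},{"x":0,"y":0,"z":0,"yaw":0,"gripper":-1}]'|sed -n '1,2p;4p'
python3 - <<'E'
from h import *
from workcell import cams,telemetry
a=pickle.load(open("f8.pkl","rb"))[0]
fs=[]
for i in range(3):
    f=cams.grab_frame("side"); s=telemetry.state();fs.append(s["force"]);
print(np.mean(fs,0),s["ee_pos"]); pickle.dump((f,s),open("f10.pkl","wb"))
# rim motion: shift of lens left/lower rim vs hover frame
A=a["pixels"][183:204,328:345].astype(np.float32).sum(2);B=f["pixels"][183:204,328:345].astype(np.float32).sum(2)
print(cv2.phaseCorrelate(A,B)); G=f["pixels"].astype(int).sum(2)
for r in range(177,190): print(r,G[r,336:352])
E
```

```text
time_s: 21.02
ee_pos: [562.7, -35.1, 158.2]
force: [-0.3, 0.1, 1.6]
time_s: 21.18
ee_pos: [563.2, -34.9, 156.8]
force: [-0.5, -0.7, 1.1]
time_s: 21.35
ee_pos: [563.5, -34.8, 155.7]
force: [-0.4, -0.4, 1.5]
[ 0.21141349 -0.29989006  1.68160077] [563.48896818 -34.78286188 155.81907406]
((-0.5038443979470486, 0.2813009127700372), 0.9571512382891443)
177 [362 352 335 314 273 227 209 214 248 316 366 376 375 375 373 374]
178 [349 320 292 293 286 250 213 211 248 320 378 388 386 387 388 387]
179 [310 284 302 340 339 285 222 212 235 306 376 388 387 388 388 387]
180 [282 306 348 376 369 311 233 206 223 291 363 382 385 383 385 388]
181 [314 357 378 385 379 329 243 210 216 265 326 349 350 355 360 371]
182 [357 381 386 389 382 344 263 214 210 240 271 281 280 287 307 320]
183 [379 388 388 390 388 370 302 220 208 231 254 258 258 259 265 271]
184 [388 386 387 388 398 393 330 221 201 243 261 262 258 255 256 257]
185 [389 388 387 390 399 397 340 250 221 252 265 262 259 260 258 257]
186 [389 387 388 391 394 398 378 336 290 271 263 261 260 261 260 259]
187 [391 388 388 388 387 388 388 386 345 284 261 258 257 258 259 258]
188 [389 389 388 389 391 388 390 388 346 281 255 258 258 259 257 258]
189 [389 390 390 388 388 391 388 373 322 273 258 258 257 258 257 260]
```

```bash
python3 - <<'E'
from h import *
f,s=pickle.load(open("f10.pkl","rb")); f8=pickle.load(open("f8.pkl","rb"))[0]
n=np.array([-.319,-.1257,.9394])
for T in((560.9,-35.8,168.5),(561.8,-35.4,159.9),(563.5,-34.8,155.8)):
    print(model(f,T,21.5,19.5,[(0,0,-81),(0,0,-76)])[0].round(2).tolist())
S=np.array([588,-25,77.])
print(proj(f,[S,S-2.5*n,S-8*n]).round(2).tolist())
ey=np.array([-.3665,.93,0]);ex=np.cross(ey,n)
print("px per mm lens x,y,n",[(proj(f,S+v)-proj(f,S)).round(2).tolist() for v in(ex,ey,-n)])
# stem tip profile along centre columns at hover and now, background clean image f0
g0=pickle.load(open("f0.pkl","rb"))["side"]
for nm,h in(("hover",f8),("now",f),("free",g0)):
    G=h["pixels"].astype(int).sum(2); print(nm); print(G[174:190,342].tolist(),G[174:190,343].tolist(),G[174:190,344].tolist(),sep="\n")
# red rim leftmost & lower edge shift: green band rows at col 345
for nm,h in(("free",g0),("now",f)):
    print(nm,h["pixels"][192:206,347].tolist())
E
```

```text
[[341.72, 179.46], [341.41, 178.02]]
[[341.86, 182.43], [341.55, 181.0]]
[[342.21, 183.6], [341.91, 182.19]]
[[342.04, 183.51], [342.19, 184.2], [342.53, 185.73]]
px per mm lens x,y,n [[[0.18, -0.29]], [[-0.37, -0.1]], [[0.06, 0.28]]]
hover
[210, 210, 210, 220, 249, 303, 362, 390, 395, 368, 344, 380, 402, 393, 388, 389]
[213, 210, 214, 208, 219, 268, 339, 387, 385, 326, 270, 334, 394, 394, 391, 391]
[232, 228, 241, 232, 241, 285, 346, 388, 386, 333, 289, 339, 384, 391, 391, 390]
now
[168, 180, 200, 209, 213, 222, 233, 243, 263, 302, 330, 340, 378, 388, 390, 388]
[198, 200, 206, 214, 211, 212, 206, 210, 214, 220, 221, 250, 336, 386, 388, 373]
[264, 240, 233, 248, 248, 235, 223, 216, 210, 208, 201, 221, 290, 345, 346, 322]
free
[326, 287, 306, 357, 373, 371, 372, 379, 380, 356, 331, 367, 389, 378, 377, 373]
[320, 280, 320, 364, 373, 376, 374, 379, 371, 317, 267, 323, 377, 382, 374, 375]
[307, 290, 337, 367, 371, 372, 376, 380, 378, 348, 316, 341, 372, 376, 377, 375]
free [[113, 131, 136], [111, 131, 136], [111, 128, 133], [117, 107, 111], [124, 59, 59], [112, 35, 31], [92, 47, 43], [74, 63, 51], [48, 68, 46], [55, 74, 57], [72, 77, 70], [64, 65, 64], [56, 56, 57], [55, 55, 56]]
now [[78, 90, 92], [78, 89, 92], [77, 90, 92], [77, 88, 90], [83, 76, 77], [91, 46, 44], [93, 36, 32], [88, 51, 45], [75, 69, 56], [46, 69, 46], [46, 67, 50], [60, 64, 60], [59, 58, 60], [56, 55, 57]]
```

```bash
python3 -m inch '[{"x":-0.2,"y":0,"z":-0.56,"yaw":0,"gripper":-1},{"x":-0.24,"y":0.08,"z":0.09,"yaw":0,"gripper":-1},{"x":-0.23,"y":0.07,"z":0.08,"yaw":0,"gripper":-1},{"x":0,"y":0,"z":0,"yaw":0,"gripper":-1},{"x":0,"y":0,"z":0,"yaw":0,"gripper":-1}]'|sed -n '1,2p;4p'
python3 - <<'E'
from h import *
from workcell import cams,telemetry
f=cams.grab_frame("side"); s=telemetry.state();pickle.dump((f,s),open("f11.pkl","wb"));G=f["pixels"].astype(int).sum(2)
print(s["ee_pos"],s["force"]);print(model(f,s["ee_pos"],21.5,19.5,[(0,0,-81)])[0])
for r in range(176,190): print(r,G[r,336:352])
E
python3 -m inch '[{"x":0.1,"y":0,"z":0.28,"yaw":0,"gripper":-1},{"x":0,"y":0,"z":0,"yaw":0,"gripper":-1},{"x":0.04,"y":0,"z":0.1,"yaw":0,"gripper":-1},{"x":0,"y":0,"z":0,"yaw":0,"gripper":-1}]'|sed -n '1,2p;4p'
python3 -m inch '[{"x":0.03,"y":0,"z":0.09,"yaw":0,"gripper":-1},{"x":0,"y":0,"z":0,"yaw":0,"gripper":-1}]'|sed -n '1,2p;4p'
python3 -m inch '[{"x":0.03,"y":0,"z":0.09,"yaw":0,"gripper":-1},{"x":0,"y":0,"z":0,"yaw":0,"gripper":-1},{"x":0,"y":0,"z":0,"yaw":0,"gripper":-1}]'|sed -n '1,2p;4p'
python3 - <<'E'
from h import *
from workcell import cams,telemetry
f=cams.grab_frame("side"); s=telemetry.state();pickle.dump((f,s),open("f12.pkl","wb"));G=f["pixels"].astype(int).sum(2)
print(s["ee_pos"],s["force"]);print(model(f,s["ee_pos"],21.5,19.5,[(0,0,-81)])[0])
for r in range(176,190): print(r,G[r,336:352])
print(f["pixels"][192:206,347].tolist())
E
```

```text
time_s: 21.92
ee_pos: [557.1, -38.7, 159.2]
force: [-0.4, -0.2, -0.9]
[557.34171577 -38.65559431 159.25279299] [-0.0744873  -0.18665839 -1.16266544]
[[341.31501213 183.74578857]]
176 [354 332 292 238 202 192 199 245 317 365 373 373 374 374 373 372]
177 [349 318 285 256 222 210 211 252 326 378 387 387 387 386 388 387]
178 [313 291 303 295 250 216 214 246 321 375 388 384 385 387 385 386]
179 [292 326 354 341 279 220 208 233 309 374 388 386 384 386 385 388]
180 [329 370 381 363 302 228 208 222 290 366 386 386 386 389 388 387]
181 [358 383 388 376 326 243 209 216 271 346 382 385 385 386 386 387]
182 [381 388 388 379 344 266 215 217 271 346 369 359 364 370 371 380]
183 [386 388 386 385 367 314 240 219 284 355 338 300 308 321 321 344]
184 [386 385 388 389 396 376 295 226 275 329 296 263 265 269 269 276]
185 [386 385 389 388 404 407 351 258 254 280 266 258 259 256 258 257]
186 [389 388 388 388 396 399 363 291 263 261 260 258 260 256 258 257]
187 [387 387 387 388 389 388 363 322 296 266 259 258 260 258 258 258]
188 [389 387 389 389 388 389 385 371 333 277 258 259 258 258 256 259]
189 [392 39
[... 850 characters left out ...]
 381 387 384]
183 [379 388 388 382 357 289 224 206 224 284 337 328 321 343 352 355]
184 [385 388 388 386 374 328 257 214 217 250 282 273 269 277 280 286]
185 [387 388 389 389 393 377 313 241 231 255 267 260 258 255 258 258]
186 [387 386 388 389 395 391 350 276 253 266 264 259 260 258 258 257]
187 [389 389 389 388 388 383 356 323 295 272 258 259 258 260 260 257]
188 [389 387 389 388 391 386 382 371 334 275 259 258 258 258 260 257]
189 [391 389 390 390 388 390 391 373 325 272 258 258 259 257 257 257]
[[78, 89, 92], [78, 89, 92], [78, 90, 92], [78, 88, 90], [83, 76, 77], [91, 46, 45], [92, 35, 31], [89, 52, 45], [74, 69, 56], [46, 69, 45], [46, 67, 49], [60, 63, 60], [59, 58, 60], [57, 56, 58]]
```

```bash
python3 -m inch '[{"x":0.05,"y":0,"z":0.13,"yaw":0,"gripper":-1},{"x":0.05,"y":0,"z":0.13,"yaw":0,"gripper":-1},{"x":0.04,"y":0,"z":0.12,"yaw":0,"gripper":-1},{"x":0,"y":0,"z":0,"yaw":0,"gripper":-1},{"x":0,"y":0,"z":0,"yaw":0,"gripper":-1},{"x":0,"y":0,"z":0,"yaw":0,"gripper":-1}]'|sed -n '1,2p;4p'
cat > trav.py <<'E'
from h import *
def rim(f):
    I=f["pixels"].astype(float); r=np.clip(I[...,0]-I[...,1]/2-I[...,2]/2-10,0,None)
    out=[]
    for lo,hi in((334,340),(340,347),(347,354)):
        w=r[188:206,lo:hi]; out.append((w*np.arange(188,206)[:,None]).sum()/w.sum())
    w=r[170:182,346:358]; out.append((w*np.arange(170,182)[:,None]).sum()/w.sum())
    return np.array(out)
def show(*fs):
    g0=pickle.load(open("f8.pkl","rb"))[0]; b=rim(g0)
    c=np.array([590,-34,75.])
    n=np.array([-.319,-.1257,.9394]); k=(proj(g0,c-8*n)-proj(g0,c))[0,1]/8
    for f in fs: print("travel mm per strip",((rim(f)-b)/k).round(1))
E
python3 - <<'E'
from trav import *
from workcell import cams,telemetry
f=cams.grab_frame("side"); F=[];
for i in range(1): s=telemetry.state();F.append(s["force"])
pickle.dump((f,s),open("f13.pkl","wb")); print(s["ee_pos"],s["force"])
L=lambda n:pickle.load(open(n,"rb"))[0]
show(L("f11.pkl"),L("f10.pkl"),L("f12.pkl"),f)
E
```

```text
time_s: 23.27
ee_pos: [560.8, -37.4, 150.2]
force: [-0.9, 0.0, 2.2]
[560.7707798  -37.38599624 150.21306673] [-1.76290419  0.20903007  2.56022424]
travel mm per strip [ 0.   0.3  0.  -0. ]
travel mm per strip [2.8 3.3 3.5 3. ]
travel mm per strip [2.8 3.3 3.5 3.1]
travel mm per strip [5.5 7.1 7.5 6.9]
```

```bash
python3 -m inch '[{"x":0.04,"y":0,"z":0.1,"yaw":0,"gripper":-1},{"x":0,"y":0,"z":0,"yaw":0,"gripper":-1},{"x":0,"y":0,"z":0,"yaw":0,"gripper":-1},{"x":0,"y":0,"z":0,"yaw":0,"gripper":-1}]'
python3 - <<'E'
from trav import *
from workcell import cams,telemetry
f=cams.grab_frame("side"); s=telemetry.state(); pickle.dump((f,s),open("f14.pkl","wb")); print(s["ee_pos"],s["force"]); show(f)
crop(f,315,140,60,70,8,"pics/s9.png",5)
E
```

```text
time_s: 23.65
ee_pos: [561.1, -37.2, 149.2]
ee_rot: [-180.0, -0.0, 21.4]
force: [-1.3, -0.5, 3.4]
gripper_width: 26.1
[561.16086766 -37.22353787 149.17408994] [-0.90308827  0.06450488  2.62442875]
travel mm per strip [6.2 8.2 8.8 8.2]
```

View pics/s9.png

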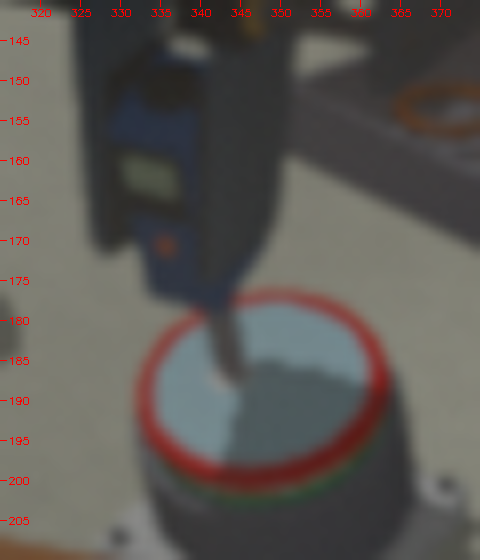

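```bash
python3 -c "
from workcell import env,telemetry
s=telemetry.state();print(s['time_s'],s['force']);print(env.job_done())"
```

```text
23.7 [-0.90308827  0.06450488  2.62442875]
the job is handed in; nothing more can be done
None
```

I handed the job in at 23.7 s. The gripper is still holding the blue gauge at 30 N, with its tip pressed onto the red-rimmed lens.

- **Getting the angle:** the tool only points straight down, so I tipped the gauge in the jaws by levering its stem against the rim of the stand's hole. This took three tries. The last side-camera readings were 18–20°, most likely about 19.5°, for the 20° lens. They disagreed with each other by about 1.5°. I did not measure the angle again after pressing.
- **Tip on the dot:** the first contact was about 5 mm off the dot, judged from the side camera. I lifted, shifted the gauge and set it down again. In the last picture the stem end covers the dot, with part of the white disc showing beside it. I estimate it is within about 2 mm. The top camera was blocked by the arm, so it could not confirm this. Its first estimate of the spot had disagreed by several millimetres along the lens, and I went with the side camera.
- **Press depth:** the red rim moved by about 8 mm in the image. Three strips read 8.2–8.8 mm and one read 6.2 mm, all inside the 4–12 mm green band. The vertical force rose by roughly 4 N from before contact, close to the 4.3 N expected at 8 mm.

I did not deliberately touch anything else. I did not check the other lenses and bench items in a picture at the end.

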